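# Shut the vent in the lid of the green bread keeper

## Task

The rolls in the keeper with the green vent plate are drying out. Slide that plate along its channel until the vent is fully shut, and let go; it lies flush and has no handle, so it has to be pressed from above and dragged by friction. Leave the orange vent plate of the other keeper as it is.

Things in the scene. Friction and masses are not known exactly. Their poses are not given: they have to be found in the camera images.
- green_slide (a joint): How far the green vent plate has been slid, m: 0 = vent fully open, 0.05 = fully shut against the end of its channel. Starts between 0 and 0.008, stays where it is left, needs about 1.2 N along the channel to move.
- green_pad (a point): Centre of the top face of the green plate, 58 mm above the worktop; moves with it. The plate is flat, 60 mm (x) by 44 mm (y), flush with the grey lid round it, with five fine dark lines across its middle. z is up; +x runs along the channel in the direction that shuts the vent, toward the three black vent slots; the shut plate covers them.
- green: The keeper with the green plate: a low white box with a grey lid, 146 mm (x) by 90 mm (y), 58 mm high, fixed to the worktop at any yaw; origin at the centre of its underside, x along the channel as for the plate. The channel in its lid is 110 x 46 mm and 6 mm deep. Behind it a wall cabinet overhangs (front at x = 0.62, underside 0.33 m up): come from the robot's side.
- orange_pad (a point): Centre of the top face of the orange plate of the other, otherwise equal keeper, 58 mm above the worktop, axes as for the green one; it starts open or part open and must stay as it is.

How it is judged (in metres and radians):
At the end, for the whole second after the job is handed in: The green plate is within 12 mm of its shut end (joint above 0.038), so that it covers all three vent slots, and stays there (value of joint green_slide above 0.038 m); the robot touches nothing.
It fails at once if the orange plate is moved by more than 10 mm (distance of orange_pad from where it was at the start of the episode above 0.01 m).
It also fails if it takes over 32 s, if anything falls off the work surface, if the arm or the gripper's body presses on something with over 40 N, if the wrist force passes 120 N, or if a joint passes its speed limit or range.

## Robot

A 7-joint arm with a two-finger parallel gripper is mounted at the origin on a cart in front of the work surface, level with it; the furniture and walls round the work are solid. World frame = base frame: x ahead of the robot, y to its left, z up, the work surface at z = 0. Lengths are in mm, angles in rad, forces in N, time in s.
With the tool pointing down it reaches from about 400 to 900 mm from the base axis. Payload 5.6 kg.
Tool frame: the origin (TCP) lies at the very end of the fingers, on their centre line; the grasp point (between the pads) lies 19 mm behind it; z points along the fingers, y is the line along which they close (so a half turn about z gives the same grasp; the last joint's range is limited). The gripper opens to 92 mm and grips with 3 to 60 N. Pads are 20 mm wide; open, the fingers measure 128 mm over their backs; the gripper's body (75 mm by 189 mm) begins 69 mm behind the grasp point.
Start: joints at [-1.266, 0.468, -0.012, 1.603, 0.006, 1.071, -0.056], TCP at [221.581, 611.074, 214.592] pointing down, gripper open.
Joint ranges: [-2.53, 2.53], [-0.31, 2.02], [-1.57, 1.55], [0.28, 2.44], [-1.29, 4.43], [0.15, 1.84], [-2.92, 2.92]. Speed limits (rad/s): [2.57, 2.57, 3.14, 3.14, 3.14, 3.14, 3.14].

## Interface

Orientations are given as a rotation vector (axis times angle).
In Python, from plant import ctrl gives the robot as it stands.
- The arm moves only by the tool drive_tool, never from a script. Its argument "steps" is a list of rows, each an object of numbers: "ax", "ay", "az": the turn, a rotation vector about the tool's x, y, z in rad; "x", "y", "z": the shift along the tool's x, y, z in mm; "hand": the finger opening in mm, from 0 to 91.9. In form: [{"ax": .., "ay": .., "az": .., "x": .., "y": .., "z": .., "hand": ..}, ...]. A call has 1 to 8 rows; each row is the pose to reach, as a shift and turn from the pose commanded when the call began, along the tool's axes at that moment; what a row does not reach only later rows make up. A row lasts 1/10 s, in which the tool goes at most 50 mm and 8.59 degrees, less where a joint would pass 70% of its speed; a pose out of reach is approached as far as the arm can. A call with a gripper value outside its range is refused whole. The fingers move at their own pace and stop on an object; "grip_force" is the grip in N (left out, the last holds). Time passes only in rows, so rows that repeat a pose let the fingers close. It gives the time, the measured TCP pose, the force, the opening and the grip force at its end, in the units of the state.
- ctrl.get_state(): the state, without advancing time (a new reading comes with each control period).
- ctrl.snapshot(name): name is "scene" or "side" or "wrist"; returns a dict with "pixels" (420x560x3 uint8, red, green, blue), "vfov" (degrees; the focal length in pixels is half the picture's height over the tangent of half this angle, whatever the lens; pixels are square), "cx", "cy" (the principal point, pixels), "cam_to_world" (4x4, takes a point from camera to world coordinates). Camera axes: x right, y down, z forward; pixel columns grow to the right and rows downward; lengths in mm; the calibration is good to about 2 mm. The wrist camera is an equidistant fisheye: a pixel r from the principal point sees the ray r / f radians off the axis. A picture is of the moment at which its call begins. There is no depth.
- ctrl.hand_in(): hands the job in; it is judged then, once.
The state is a dict: "t": time; "joint_pos": joint angles; "joint_velocities": joint speeds; "effort": joint torques, N m; "eef_pos": TCP position; "tool_rot": TCP orientation; "ft_force": force on the tool from outside, world axes, zero at the start; "torque": the same for the moment, N m; "grip_width": finger opening in mm; "grasp_force": force on a finger pad.
Only numpy, scipy, OpenCV 4.12 (cv2) and the standard library are available. Lean on these libraries where they do the work, as an engineer would, in place of code of your own. Each camera call takes 0.05 s, during which the arm holds its last target. There are 200 camera calls.

## Working session

There is one attempt and no reset: what is moved stays moved. The work goes in short steps, Python scripts to look and compute and a tool call to move; the robot and the scene stay as the last step left them, time stands still between calls to the robot, and variables do not carry over. Pictures are saved under pics/ and viewed, at most 10 in all, crops included, and the job is handed in when it is done.

Besides the shell and the picture viewer there is one more tool, called after ">>>" as name(argument=value, ...) on one line, values as JSON. drive_tool: Moves the arm, as the interface text tells. Its arguments: {"type":"object","properties":{"steps":{"type":"array"},"grip_force":{"type":"number"}},"required":["steps"]}

```bash
mkdir -p pics
cat > h.py <<'E'
import numpy as np, cv2
from plant import ctrl
def snap(n,f):
    s=ctrl.snapshot(n); cv2.imwrite('pics/'+f,cv2.cvtColor(s['pixels'],cv2.COLOR_RGB2BGR)); return s
def ray(s,u,v):
    f=s['pixels'].shape[0]/2/np.tan(np.radians(s['vfov'])/2); return np.array([(u-s['cx'])/f,(v-s['cy'])/f,1.])
def toplane(s,u,v,z=58,fish=False):
    d=ray(s,u,v)
    if fish:
        r=np.hypot(d[0],d[1]); d=np.array([d[0]/r*np.sin(r),d[1]/r*np.sin(r),np.cos(r)]) if r>1e-9 else d
    T=np.array(s['cam_to_world']); d=T[:3,:3]@d; o=T[:3,3]; return o+d*(z-o[2])/d[2]
def mask(s,h0,h1):
    hsv=cv2.cvtColor(s['pixels'],cv2.COLOR_RGB2HSV); return cv2.inRange(hsv,(h0,80,50),(h1,255,255))
def blobs(s,h0,h1,fish=False):
    for c in cv2.findContours(mask(s,h0,h1),cv2.RETR_EXTERNAL,cv2.CHAIN_APPROX_NONE)[0]:
        if cv2.contourArea(c)<60: continue
        P=np.array([toplane(s,*p[0],fish=fish)[:2] for p in c],np.float32)
        print('px',c[:,0].mean(0).round(),'area',cv2.contourArea(c),'rect',[np.round(x,1) for x in cv2.minAreaRect(P)])
E
python3 - <<'E'
from h import *
print(ctrl.get_state()['t'],ctrl.get_state()['tool_rot'],ctrl.get_state()['ft_force'])
for n in('scene','side'):
    s=snap(n,n+'.png'); print(n)
    for h in((40,85),(5,20)): print(h);blobs(s,*h)
a=cv2.imread('pics/scene.png')
E
```

```text
0.0 [-5.43579014e-01 -3.09403530e+00  2.79281655e-03] [0.09801086 0.34432372 0.85121396]
scene
(40, 85)
px [ 53. 199.] area 548.5 rect [array([872.6, 100.3]), array([48.6, 71.4]), np.float64(88.2)]
px [342. 172.] area 401.5 rect [array([ 508.4, -324.6]), array([61.5, 43.5]), np.float64(70.8)]
(5, 20)
px [229. 265.] area 746.5 rect [array([504.2, -10.4]), array([62.1, 45. ]), np.float64(87.7)]
px [170. 205.] area 81.5 rect [array([693.3, -36.6]), array([17.4, 52.2]), np.float64(69.2)]
px [169. 173.] area 474.0 rect [array([771.5, -99.5]), array([56.6, 95.2]), np.float64(60.4)]
px [411. 160.] area 208.5 rect [array([ 429. , -452.5]), array([71.3, 34.4]), np.float64(1.7)]
px [  8. 154.] area 757.0 rect [array([1069.4,   84.9]), array([ 42.9, 184.3]), np.float64(64.5)]
px [405. 121.] area 1575.0 rect [array([ 498.7, -586.8]), array([306.8, 104.7]), np.float64(75.6)]
px [352.  91.] area 233.5 rect [array([ 692.7, -603.3]), array([ 57.2, 170.7]), np.float64(50.6)]
px [394.  45.] area 3110.5 rect [array([ 756.1, -887.9]), array([190. , 591.5]), np.float64(40.8)]
px [142.  53.] area 26911.5 
[... 841 characters left out ...]
]), np.float64(50.5)]
px [230. 158.] area 67.0 rect [array([632.4, -66.8]), array([23.1, 46.7]), np.float64(4.9)]
px [518. 144.] area 115.5 rect [array([ 651.6, -658. ]), array([ 50.9, 102. ]), np.float64(74.4)]
px [451. 140.] area 402.5 rect [array([ 671.1, -531.3]), array([ 57.2, 204.4]), np.float64(67.9)]
px [220. 105.] area 261.5 rect [array([799.6, -40.6]), array([58.4, 63.7]), np.float64(8.3)]
px [498. 100.] area 2792.5 rect [array([ 806.9, -672.1]), array([141.9, 515.6]), np.float64(71.9)]
px [312.  30.] area 17209.0 rect [array([1059.6, -203.9]), array([1252.3,  433.6]), np.float64(86.4)]
px [37. 36.] area 3395.5 rect [array([1162.9,  483.5]), array([423.9, 198.4]), np.float64(19.1)]
```

View pics/scene.png

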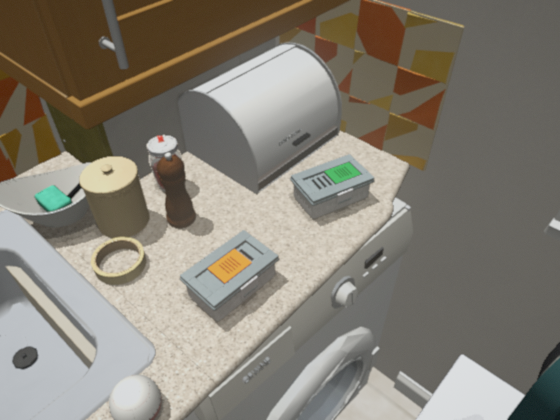

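View pics/side.png

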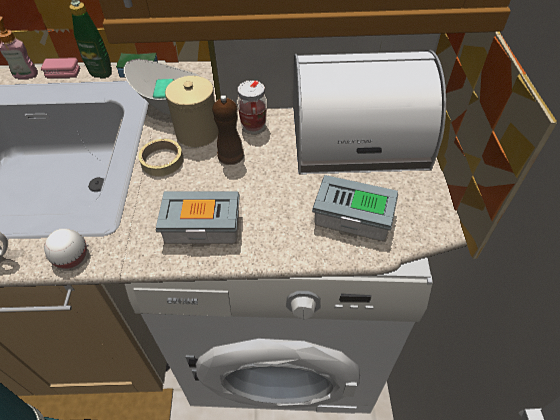

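The green plate is at side px (369,202), world about (508,-325), with its slots to the left at (342,197). The shut direction is therefore about (0.33,0.94), which already lines up with tool y. The orange plate is at (504,-10) and I will only pass high above it. I'm moving across now with the fingers closed.

>>> drive_tool(steps=[{"x": -35, "y": -35, "z": -10, "hand": 0}, {"x": -70, "y": -70, "z": -20, "hand": 0}, {"x": -105, "y": -105, "z": -30, "hand": 0}, {"x": -140, "y": -140, "z": -30, "hand": 0}, {"x": -175, "y": -175, "z": -30, "hand": 0}, {"x": -210, "y": -210, "z": -30, "hand": 0}, {"x": -245, "y": -245, "z": -30, "hand": 0}, {"x": -280, "y": -280, "z": -30, "hand": 0}], grip_force=20)

```text
$.steps[0]: bad value
```

>>> drive_tool(steps=[{"ax": 0, "ay": 0, "az": 0, "x": -35, "y": -35, "z": -10, "hand": 0}, {"ax": 0, "ay": 0, "az": 0, "x": -70, "y": -70, "z": -20, "hand": 0}, {"ax": 0, "ay": 0, "az": 0, "x": -105, "y": -105, "z": -30, "hand": 0}, {"ax": 0, "ay": 0, "az": 0, "x": -140, "y": -140, "z": -30, "hand": 0}, {"ax": 0, "ay": 0, "az": 0, "x": -175, "y": -175, "z": -30, "hand": 0}, {"ax": 0, "ay": 0, "az": 0, "x": -210, "y": -210, "z": -30, "hand": 0}, {"ax": 0, "ay": 0, "az": 0, "x": -245, "y": -245, "z": -30, "hand": 0}, {"ax": 0, "ay": 0, "az": 0, "x": -280, "y": -280, "z": -30, "hand": 0}], grip_force=20)

```text
t: 0.9
eef_pos: [389.7, 250.3, 244.5]
tool_rot: [-0.544, -3.094, -0.0]
ft_force: [1.4, 0.4, 0.1]
grip_width: 30.1
grasp_force: 0.0
```

>>> drive_tool(steps=[{"ax": 0, "ay": 0, "az": 0, "x": -25, "y": -41, "z": 0, "hand": 0}, {"ax": 0, "ay": 0, "az": 0, "x": -50, "y": -82, "z": 0, "hand": 0}, {"ax": 0, "ay": 0, "az": 0, "x": -75, "y": -123, "z": 0, "hand": 0}, {"ax": 0, "ay": 0, "az": 0, "x": -100, "y": -164, "z": 0, "hand": 0}, {"ax": 0, "ay": 0, "az": 0, "x": -125, "y": -205, "z": 0, "hand": 0}, {"ax": 0, "ay": 0, "az": 0, "x": -150, "y": -246, "z": 0, "hand": 0}, {"ax": 0, "ay": 0, "az": 0, "x": -175, "y": -287, "z": 0, "hand": 0}, {"ax": 0, "ay": 0, "az": 0, "x": -200, "y": -328, "z": 0, "hand": 0}])

```text
t: 1.7
eef_pos: [465.4, -125.9, 244.7]
tool_rot: [0.543, 3.094, 0.001]
ft_force: [0.6, 0.9, -0.7]
grip_width: 0.8
grasp_force: 0.0
```

>>> drive_tool(steps=[{"ax": 0, "ay": 0, "az": 0, "x": -25, "y": -41, "z": 0, "hand": 0}, {"ax": 0, "ay": 0, "az": 0, "x": -50, "y": -82, "z": 0, "hand": 0}, {"ax": 0, "ay": 0, "az": 0, "x": -75, "y": -123, "z": 0, "hand": 0}, {"ax": 0, "ay": 0, "az": 0, "x": -100, "y": -164, "z": 20, "hand": 0}, {"ax": 0, "ay": 0, "az": 0, "x": -108, "y": -174, "z": 50, "hand": 0}, {"ax": 0, "ay": 0, "az": 0, "x": -108, "y": -174, "z": 80, "hand": 0}, {"ax": 0, "ay": 0, "az": 0, "x": -108, "y": -174, "z": 80, "hand": 0}])

```text
t: 2.4
eef_pos: [505.0, -323.3, 160.3]
tool_rot: [-0.544, -3.086, -0.003]
ft_force: [0.4, 1.1, -0.1]
grip_width: 0.7
grasp_force: 0.0
```

Run:
```python
from h import *
st=ctrl.get_state(); print(st['t'],st['eef_pos'],st['tool_rot'],st['ft_force'],st['grip_width'],st['joint_pos'])
s=snap('wrist','w1.png'); blobs(s,40,85,True)
```

```text
2.4 [ 504.98702334 -323.34686952  160.26037979] [-0.54405219 -3.08556875 -0.00318223] [ 0.43868635  1.11550527 -0.08476281] 0.6899767678874779 [ 0.07077864  0.49084377  0.58818395  1.80277348 -0.32415225  0.95466971
  2.01828918]
px [279. 216.] area 3221.5 rect [array([ 508.5, -327.2]), array([59.9, 45. ]), np.float64(70.2)]
```

View pics/w1.png

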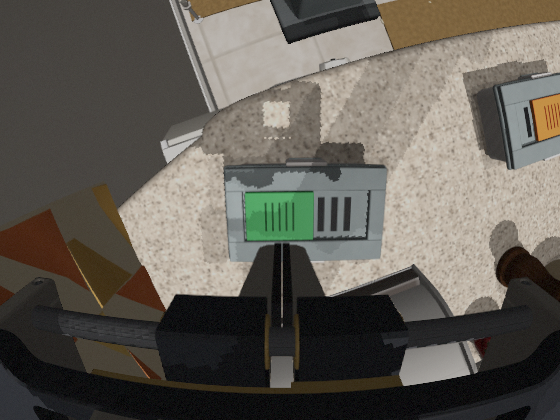

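The green plate is at wrist px (279,216), world (508.5,-327), with the slots to its right (+y). The plate and tool y are aligned. Descending.

>>> drive_tool(steps=[{"ax": 0, "ay": 0, "az": 0, "x": -5, "y": -3, "z": 30, "hand": 0}, {"ax": 0, "ay": 0, "az": 0, "x": -5, "y": -3, "z": 60, "hand": 0}, {"ax": 0, "ay": 0, "az": 0, "x": -5, "y": -3, "z": 85, "hand": 0}, {"ax": 0, "ay": 0, "az": 0, "x": -5, "y": -3, "z": 94, "hand": 0}, {"ax": 0, "ay": 0, "az": 0, "x": -5, "y": -3, "z": 97, "hand": 0}, {"ax": 0, "ay": 0, "az": 0, "x": -5, "y": -3, "z": 99, "hand": 0}, {"ax": 0, "ay": 0, "az": 0, "x": -5, "y": -3, "z": 99, "hand": 0}])

```text
t: 3.15
eef_pos: [512.4, -329.4, 67.0]
tool_rot: [0.543, 3.092, -0.001]
ft_force: [-0.3, 0.2, 0.5]
grip_width: 0.4
grasp_force: 0.0
```

>>> drive_tool(steps=[{"ax": 0, "ay": 0, "az": 0, "x": 4, "y": 0, "z": 3, "hand": 0}, {"ax": 0, "ay": 0, "az": 0, "x": 4, "y": 0, "z": 5, "hand": 0}, {"ax": 0, "ay": 0, "az": 0, "x": 4, "y": 0, "z": 7, "hand": 0}, {"ax": 0, "ay": 0, "az": 0, "x": 4, "y": 0, "z": 8, "hand": 0}, {"ax": 0, "ay": 0, "az": 0, "x": 4, "y": 0, "z": 9, "hand": 0}, {"ax": 0, "ay": 0, "az": 0, "x": 4, "y": 0, "z": 9, "hand": 0}])

```text
t: 3.75
eef_pos: [507.6, -328.1, 58.4]
tool_rot: [0.544, 3.094, 0.001]
ft_force: [-4.1, 2.3, 13.4]
grip_width: 0.4
grasp_force: 7.2
```

>>> drive_tool(steps=[{"ax": 0, "ay": 0, "az": 0, "x": 0, "y": 4, "z": 0.5, "hand": 0}, {"ax": 0, "ay": 0, "az": 0, "x": 0, "y": 9, "z": 0.5, "hand": 0}, {"ax": 0, "ay": 0, "az": 0, "x": 0, "y": 14, "z": 0.5, "hand": 0}, {"ax": 0, "ay": 0, "az": 0, "x": 0, "y": 19, "z": 0.5, "hand": 0}, {"ax": 0, "ay": 0, "az": 0, "x": 0, "y": 24, "z": 0.5, "hand": 0}, {"ax": 0, "ay": 0, "az": 0, "x": 0, "y": 28, "z": 0.5, "hand": 0}])

```text
t: 4.35
eef_pos: [516.6, -302.7, 58.3]
tool_rot: [0.545, 3.094, -0.001]
ft_force: [-7.2, 1.0, 17.6]
grip_width: 0.7
grasp_force: 9.0
```

Run:
```python
from h import *
st=ctrl.get_state(); print(st['t'],st['eef_pos'],st['ft_force'])
s=snap('wrist','w2.png'); blobs(s,40,85,True)
```

```text
4.35 [ 516.55616464 -302.70408536   58.31233975] [-7.23323678  1.03347799 17.60431684]
px [283. 249.] area 3831.5 rect [array([ 516.5, -301.9]), array([60. , 44.9]), np.float64(70.7)]
```

View pics/w2.png

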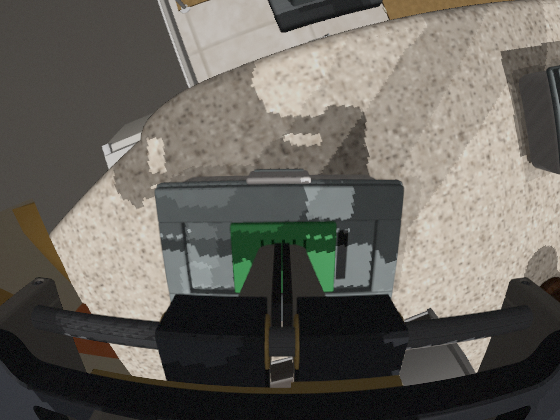

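The plate (centre px (283,260)) has moved about 27 mm with the fingers and one slot, at px (342,255), is still visible. I'll continue another 26 mm, then lift.

>>> drive_tool(steps=[{"ax": 0, "ay": 0, "az": 0, "x": 0, "y": 5, "z": 0, "hand": 0}, {"ax": 0, "ay": 0, "az": 0, "x": 0, "y": 10, "z": 0, "hand": 0}, {"ax": 0, "ay": 0, "az": 0, "x": 0, "y": 15, "z": 0, "hand": 0}, {"ax": 0, "ay": 0, "az": 0, "x": 0, "y": 20, "z": 0, "hand": 0}, {"ax": 0, "ay": 0, "az": 0, "x": 0, "y": 23, "z": 0, "hand": 0}, {"ax": 0, "ay": 0, "az": 0, "x": 0, "y": 25, "z": 0, "hand": 0}, {"ax": 0, "ay": 0, "az": 0, "x": 0, "y": 25, "z": 0, "hand": 0}])

```text
t: 5.1
eef_pos: [524.0, -281.3, 58.3]
tool_rot: [-0.547, -3.093, 0.005]
ft_force: [-8.4, -3.4, 17.2]
grip_width: 0.8
grasp_force: 8.8
```

>>> drive_tool(steps=[{"ax": 0, "ay": 0, "az": 0, "x": 0, "y": 0, "z": -5, "hand": 0}, {"ax": 0, "ay": 0, "az": 0, "x": 0, "y": 0, "z": -20, "hand": 0}, {"ax": 0, "ay": 0, "az": 0, "x": 0, "y": 0, "z": -60, "hand": 0}, {"ax": 0, "ay": 0, "az": 0, "x": 0, "y": 0, "z": -90, "hand": 0}, {"ax": 0, "ay": 0, "az": 0, "x": 0, "y": 0, "z": -90, "hand": 0}, {"ax": 0, "ay": 0, "az": 0, "x": 0, "y": 0, "z": -90, "hand": 0}])

```text
t: 5.7
eef_pos: [526.5, -277.5, 147.1]
tool_rot: [0.542, 3.093, 0.001]
ft_force: [0.2, 1.0, -0.1]
grip_width: 0.4
grasp_force: 0.0
```

Run:
```python
from h import *
st=ctrl.get_state(); print(st['t'],st['eef_pos'],st['ft_force'])
s=snap('wrist','w3.png'); blobs(s,40,85,True)
s=ctrl.snapshot('side'); blobs(s,40,85); blobs(s,5,20)
```

```text
5.7 [ 526.46378914 -277.47554194  147.08218024] [ 0.17672253  1.01747591 -0.06110704]
px [277. 213.] area 3536.0 rect [array([ 524.4, -280.6]), array([60. , 44.5]), np.float64(70.3)]
px [342. 196.] area 546.0 rect [array([ 523.6, -279. ]), array([60.1, 45.1]), np.float64(70.6)]
px [162.  87.] area 205.0 rect [array([873.1, 103.8]), array([37.8, 69.3]), np.float64(87.0)]
px [135.  57.] area 175.5 rect [array([992.6, 184.8]), array([89. , 61.7]), np.float64(86.9)]
px [151. 389.] area 1487.0 rect [array([193.6,  24.4]), array([110.8,  46.6]), np.float64(9.3)]
px [468. 238.] area 198.0 rect [array([ 419.2, -484.9]), array([16.2, 77.8]), np.float64(88.4)]
px [199. 206.] area 301.5 rect [array([507.3,  -9.9]), array([61.8, 38.1]), np.float64(87.7)]
px [465. 164.] area 1824.0 rect [array([ 608. , -543.1]), array([130.2, 308.5]), np.float64(89.5)]
px [216. 118.] area 1202.0 rect [array([743.3, -42.3]), array([246.9, 115. ]), np.float64(31.5)]
px [495. 106.] area 2566.0 rect [array([ 817.5, -655.6]), array([ 82.9, 505.8]), np.float64(71.3)]
px [452.  33.] area 4338.5 rect [array([1094.8, -605.6]), array([279. , 508.2]), np.float64(53.8)]
px [211.  25.] area 10295.5 rect [array([1132.9,    5.5]), array([698.7, 313.7]), np.float64(86.4)]
```

View pics/w3.png

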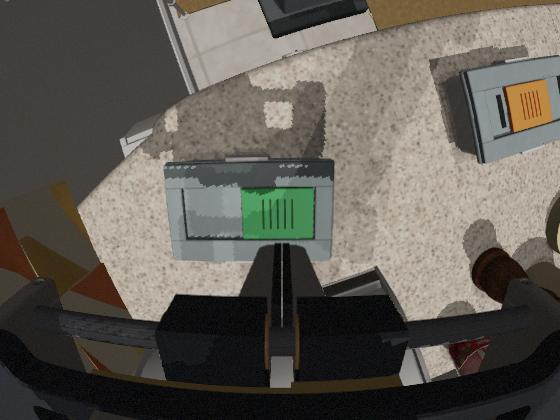

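The plate at px (278,213) now covers all three slots and sits at the right end of its channel. It moved about 49 mm, the fingers are clear, and the orange plate is where it was.

```bash
python3 -c "
from plant import ctrl
print(ctrl.hand_in())"
```

```text
the job is handed in; nothing more can be done
None
```

I slid the green vent plate about 49 mm to the shut end of its channel, where it covers all three slots, then lifted clear, left the orange plate untouched, and handed the job in at about 6 s (no verdict was returned).

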